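# Load the beaker and the vase onto the kiln shelf

## Task

Move the tall straight beaker (the one without a handle) and the narrow-necked vase from the wooden ware board to the kiln shelf. Stand each upright where the shelf has room, its whole foot on it, leaving a clear gap between the two so that they do not touch. Bisque ware chips: set each down gently, without dropping it or knocking it over.

Things in the scene. Friction and masses are not known exactly. Their poses are not given: they have to be found in the camera images.
- beaker: Tall straight open beaker of brown bisque, round, no handle: diameter 56 mm at the foot, 58 mm at the rim, 125 mm high, wall 5 mm, under 0.35 kg. Origin: centre of its underside, z up. It stands on the wooden ware board (top 20 mm above the table) in a grid of six like-coloured pieces 110 mm apart: also the vase, a 110 mm mug with a handle, two 65 mm cups, a 50 mm bowl.
- vase: Narrow-necked round vase of the same bisque, 152 mm high: foot diameter 54 mm, belly 68 mm at 30 to 60 mm above the underside, straight neck of diameter 30 mm from 103 to 144 mm, then a lip of diameter 36 mm. Under 0.4 kg. Origin: centre of its underside, z up. It stands in another place of the same grid on the ware board and is its tallest piece.
- kiln_shelf: Fixed cream slab, 250 (its x) by 290 mm (its y), on short feet; flat top 45 mm above its origin, which is on the table under its centre. x points away from the robot within 0.12 rad. It lies to the robot's left or right, the ware board on the other side. Two 80 mm props with a 65 mm cup between stand along its far edge (x over 45 mm); the rest of its top is bare.
Not all that is in view belongs to the job. What is shaped like the vase but green is not meant.

How it is judged:
At the end, for the whole second after the job is handed in: Beaker and vase both stand on the kiln shelf's top, underside within about 6 mm of its surface height, upright within 8 degrees (0.14 rad), whole foot on the shelf (3 mm overhang allowed), axes more than 67 mm apart (not touching), at rest and let go (x of beaker in the frame of kiln_shelf between -0.1 and 0.1 m and y of beaker in the frame of kiln_shelf between -0.12 and 0.12 m and z of beaker in the frame of kiln_shelf between 0.04 and 0.051 m and angle between each of beaker, vase's own z axis and vertical below 0.14 rad and linear speed of each of beaker, vase below 0.03 m/s and angular speed of each of beaker, vase below 0.3 rad/s and contact force between each of beaker, vase and the fingers below 0.05 N and x of vase in the frame of kiln_shelf between -0.101 and 0.101 m and y of vase in the frame of kiln_shelf between -0.121 and 0.121 m and z of vase in the frame of kiln_shelf between 0.04 and 0.051 m and horizontal distance between beaker and vase above 0.067 m).
It fails at once if the beaker was dropped or knocked over (moved faster than 0.6 m/s while not held by the fingers) (linear speed of beaker above 0.6 m/s and contact force between beaker and the fingers below 0.05 N).
It fails at once if the vase was dropped or knocked over (moved faster than 0.6 m/s while not held by the fingers) (linear speed of vase above 0.6 m/s and contact force between vase and the fingers below 0.05 N).
It also fails if it takes over 64 s, if anything falls off the work surface, if the arm or the gripper's body presses on something with over 40 N, if the wrist force passes 120 N, or if a joint passes its speed limit or range.

## Robot

A 7-joint arm with a two-finger parallel gripper is mounted at the origin on the work surface. World frame = base frame: x ahead of the robot, y to its left, z up, the work surface at z = 0. Lengths are in m, angles in rad, forces in N, time in s.
With the tool pointing down it reaches from about 0.425 to 0.925 m from the base axis. Payload 6.8 kg.
Tool frame: the origin (TCP) lies at the very end of the fingers, on their centre line; the grasp point (between the pads) lies 19 mm behind it; z points along the fingers, y is the line along which they close (so a half turn about z gives the same grasp; the last joint's range is limited). The gripper opens to 85 mm and grips with 20 to 120 N. Pads are 22 mm wide; open, the fingers measure 114 mm over their backs; the gripper's body (76 mm by 85 mm) begins 54 mm behind the grasp point. The pads swing forward as they close: fully open they stand 13 mm farther back than shut.
Start: joints at [1.059, 0.477, 0.022, 1.555, -0.011, 1.109, -0.083], TCP at [0.265, -0.621, 0.231] pointing down, gripper open.
Joint ranges: [-2.96, 2.96], [-0.34, 2.1], [-1.41, 1.46], [0.24, 2.44], [-1.37, 4.51], [0.17, 1.92], [-2.96, 2.96]. Speed limits (rad/s): [2.39, 2.39, 3.14, 3.14, 3.14, 3.14, 3.14].

## Interface

Orientations are given as a unit quaternion [w, x, y, z].
In Python, from station import get_obs, read_camera, hand_in gives the robot as it stands.
- The arm moves only by the tool arm_command, never from a script. Its argument "commands" is one flat list of numbers, 7 for each row, row after row: the shift along the tool's x, y, z in m, then the turn, a rotation vector about the tool's x, y, z in degrees, then the opening, from 0 (shut) to 1 (fully open). In form: [tx, ty, tz, rx, ry, rz, fingers, tx, ty, tz, rx, ry, rz, fingers, ...]. A call has 1 to 8 rows; each row is the pose to reach, as a shift and turn from the pose commanded when the call began, along the tool's axes at that moment; what a row does not reach only later rows make up. A row lasts 1/10 s, in which the tool goes at most 50 mm and 8.59 degrees, less where a joint would pass 70% of its speed; a pose out of reach is approached as far as the arm can. A call with a gripper value outside its range is refused whole. The fingers move at their own pace and stop on an object; "force" is the grip in N (left out, the last holds). Time passes only in rows, so rows that repeat a pose let the fingers close. It gives the time, the measured TCP pose, the force, the opening and the grip force at its end, in the units of the state.
- get_obs(): the state, without advancing time (a new reading comes with each control period).
- read_camera(name): name is "scene" or "top"; returns a dict with "img" (420x560x3 uint8, red, green, blue), "camera_matrix" (3x3 intrinsics, pixels), "pose" (4x4, takes a point from camera to world coordinates). Camera axes: x right, y down, z forward; pixel columns grow to the right and rows downward; lengths in m; the calibration is good to about 2 mm. A picture is of the moment at which its call begins. There is no depth.
- hand_in(): hands the job in; it is judged then, once.
The state is a dict: "t": time; "q": joint angles; "joint_vel": joint speeds; "joint_torque": joint torques, N m; "eef_pos": TCP position; "tool_rot": TCP orientation; "contact_force": force on the tool from outside, world axes, zero at the start; "torque": the same for the moment, N m; "gripper_width": opening from 0.0 (shut) to 1.0 (fully open); "grasp_force": force on a finger pad.
Only numpy, scipy, OpenCV 4.12 (cv2) and the standard library are available. Lean on these libraries where they do the work, as an engineer would, in place of code of your own. Each camera call takes 0.05 s, during which the arm holds its last target. There are 200 camera calls.

## Working session

There is one attempt and no reset: what is moved stays moved. The work goes in short steps, Python scripts to look and compute and a tool call to move; the robot and the scene stay as the last step left them, time stands still between calls to the robot, and variables do not carry over. Pictures are saved under pics/ and viewed, at most 10 in all, crops included, and the job is handed in when it is done.

Besides the shell and the picture viewer there is one more tool, called after "Request:" as name(argument=value, ...) on one line, values as JSON. arm_command: Moves the arm, as the interface text tells. Its arguments: {"type":"object","properties":{"commands":{"type":"array","items":{"type":"number"}},"force":{"type":"number"}},"required":["commands"]}

```bash
mkdir -p pics
python3 - <<'E'
from station import *
import cv2
for n in("top","scene"):
    c=read_camera(n);cv2.imwrite(f"pics/{n}0.png",c["img"][:,:,::-1]);print(c["camera_matrix"],c["pose"])
o=get_obs();print({k:o[k] for k in("t","eef_pos","tool_rot","gripper_width","contact_force")})
E
```

```text
[[410.69904965   0.         278.34162807]
 [  0.         410.69904965 204.45448708]
 [  0.           0.           1.        ]] [[ 0.01802649 -0.99759836  0.06687715  0.43270573]
 [-0.99947841 -0.01618714  0.02794419 -0.01937139]
 [-0.02679453 -0.067346   -0.99736983  0.80357305]
 [ 0.          0.          0.          1.        ]]
[[405.29042166   0.         285.17612404]
 [  0.         405.29042166 213.21870771]
 [  0.           0.           1.        ]] [[ 0.56302015  0.61508981 -0.55197177  0.97600157]
 [ 0.82619062 -0.43541625  0.35752167 -0.33204   ]
 [-0.02042955 -0.6573258  -0.75332956  0.70381587]
 [ 0.          0.          0.          1.        ]]
{'t': 0.1, 'eef_pos': array([ 0.2649941 , -0.62023464,  0.23042762]), 'tool_rot': array([-7.92855914e-04,  9.79688961e-01,  2.00521473e-01, -2.22748378e-04]), 'gripper_width': 0.9989528665192491, 'contact_force': array([-0.87735335, -0.54192685, -0.46060437])}
```

View pics/top0.png

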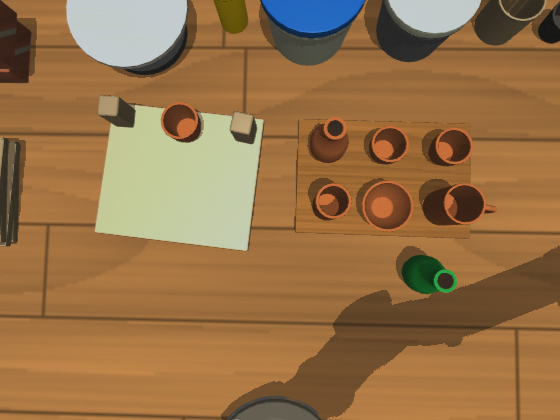

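View pics/scene0.png

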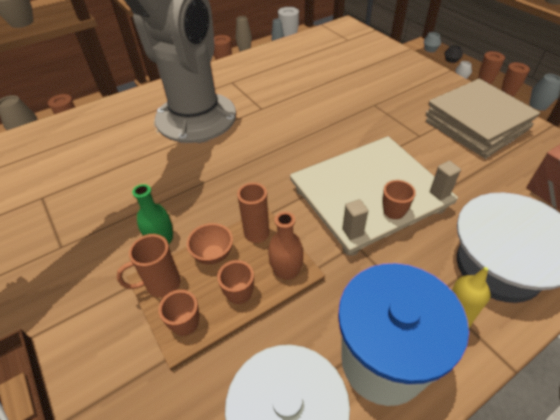

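The top view shows the vase (rim ~335,128), the beaker (rim ~333,200) at the board's left end, and the shelf with corners ~(112,103), (263,120), (247,250), (95,232). In the scene view the vase lip is at (285,221) and the beaker rim at (253,194).

```bash
cat > h.py <<'E'
import numpy as np
def ray(c,p,z):
    d=c["pose"][:3,:3]@np.linalg.inv(c["camera_matrix"])@[p[0],p[1],1]; o=c["pose"][:3,3]
    return (o+d*(z-o[2])/d[2])[:2]
E
python3 - <<'E'
from station import *; from h import *; import cv2
t=read_camera("top");s=read_camera("scene")
im=t["img"]
hsv=cv2.cvtColor(im,cv2.COLOR_RGB2HSV)
m=((hsv[:,:,0]>18)&(hsv[:,:,0]<45)&(hsv[:,:,1]<110)&(hsv[:,:,2]>150)).astype(np.uint8)
m[:90]=0;m[260:]=0;m[:,:80]=0;m[:,280:]=0
k=max(cv2.findContours(m,0,2)[0],key=cv2.contourArea)
print(cv2.approxPolyDP(cv2.convexHull(k),6,True)[:,0])
b=np.float32([ray(t,p,.045) for p in cv2.convexHull(k)[:,0]])
print(cv2.minAreaRect(b))
for p in((105,103),(263,120),(247,250),(95,232)):print(ray(t,p,.045))
for n,pt,ps,z in(("vase",(335,128),(285,221),.172),("beaker",(333,200),(253,194),.145)):print(n,ray(t,pt,z),ray(s,ps,z))
a=cv2.resize(im[110:230,290:410],None,fx=4.5,fy=4.5,interpolation=2)
cv2.imwrite("pics/crop.png",a[:,:,::-1])
E
```

```text
[[111 123]
 [135 105]
 [263 120]
 [246 250]
 [ 95 231]]
((0.5395261645317078, 0.18868623673915863), (0.2881375253200531, 0.25585949420928955), 84.10614776611328)
[0.67191886 0.33571667]
[0.64220336 0.03359892]
[0.39856692 0.05810686]
[0.42651494 0.34311539]
vase [ 0.59567286 -0.08768687] [ 0.60078058 -0.08985558]
beaker [ 0.48544415 -0.08843955] [ 0.49063076 -0.08961929]
```

View pics/crop.png

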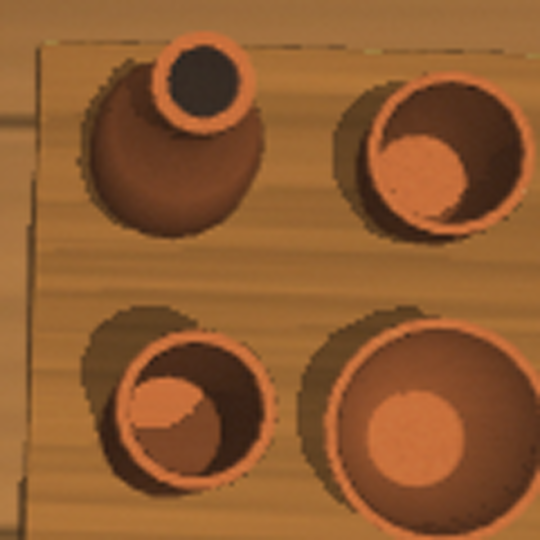

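Request:
arm_command(commands=[0.05, -0.035, -0.01, 0, 0, 3, 1, 0.09, -0.063, -0.02, 0, 0, 6, 1, 0.13, -0.09, -0.02, 0, 0, 9, 1, 0.17, -0.118, -0.02, 0, 0, 12, 1, 0.21, -0.146, -0.02, 0, 0, 15, 1, 0.25, -0.174, -0.02, 0, 0, 18, 1, 0.29, -0.202, -0.02, 0, 0, 21, 1, 0.33, -0.23, -0.02, 0, 0, 23.1, 1], force=30)

```text
t: 1.0
eef_pos: [0.4769, -0.281, 0.2514]
tool_rot: [0.0, 1.0, -0.001, 0.0]
contact_force: [1.0, -0.9, 0.3]
gripper_width: 1.001
grasp_force: 0.0
```

Request:
arm_command(commands=[0.02, -0.032, 0, 0, 0, 0, 1, 0.04, -0.064, 0, 0, 0, 0, 1, 0.06, -0.096, 0, 0, 0, 0, 1, 0.08, -0.128, 0, 0, 0, 0, 1, 0.1, -0.16, 0, 0, 0, 0, 1, 0.119, -0.191, 0, 0, 0, 0, 1, 0.119, -0.191, 0.02, 0, 0, 0, 1, 0.119, -0.191, 0.04, 0, 0, 0, 1])

```text
t: 1.8
eef_pos: [0.5961, -0.09, 0.2111]
tool_rot: [-0.0, 1.0, 0.002, 0.001]
contact_force: [-0.0, -0.5, -0.4]
gripper_width: 1.0
grasp_force: 0.0
```

Run:
```python
from station import *; from h import *; import cv2
t=read_camera("top");s=read_camera("scene")
a=cv2.resize(s["img"][130:330,180:380],None,fx=2.8,fy=2.8)
cv2.imwrite("pics/s1.png",a[:,:,::-1])
print(get_obs()["eef_pos"])
```

```text
[ 0.59318718 -0.09141919  0.20837675]
```

View pics/s1.png

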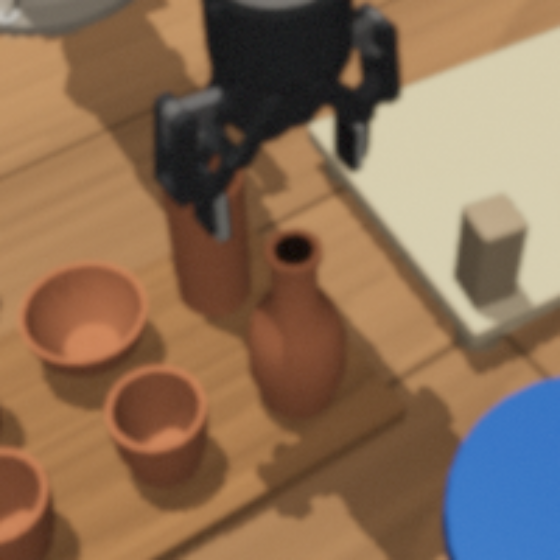

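The gripper hangs centred over the vase (crop lip ~295,250; fingertips either side). Descending.

Request:
arm_command(commands=[0, 0, 0.015, 0, 0, 0, 1, 0, 0, 0.03, 0, 0, 0, 1, 0, 0, 0.045, 0, 0, 0, 1, 0, 0, 0.06, 0, 0, 0, 1, 0, 0, 0.075, 0, 0, 0, 1, 0, 0, 0.085, 0, 0, 0, 1, 0, 0, 0.088, 0, 0, 0, 1, 0, 0, 0.088, 0, 0, 0, 1])

```text
t: 2.7
eef_pos: [0.595, -0.0917, 0.1228]
tool_rot: [-0.0, 1.0, 0.0, -0.0]
contact_force: [0.3, 0.9, 0.4]
gripper_width: 1.001
grasp_force: 0.0
```

Run:
```python
from station import *; from h import *; import cv2
o=get_obs();print(o["eef_pos"],o["contact_force"])
t=read_camera("top");s=read_camera("scene")
a=cv2.resize(s["img"][150:310,200:360],None,fx=3.5,fy=3.5)
cv2.imwrite("pics/s2.png",a[:,:,::-1])
```

```text
[ 0.59503918 -0.09173303  0.12282918] [0.29315152 0.86904434 0.36927024]
```

View pics/s2.png

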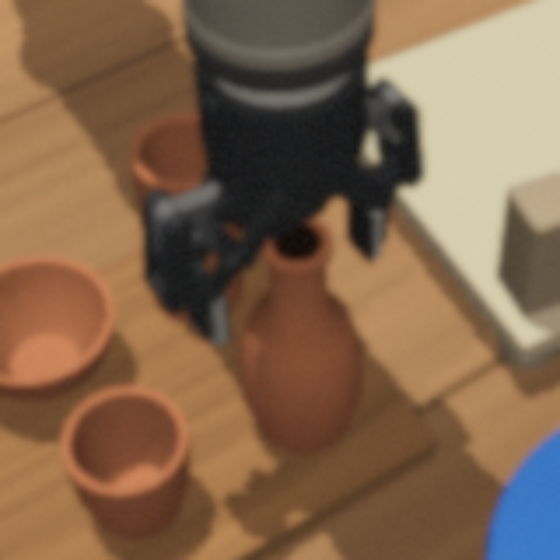

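Fingers straddle the neck (crop ~298,290), slightly off to one side; I correct 3 mm and close gradually.

Request:
arm_command(commands=[0.002, -0.003, 0, 0, 0, 0, 0.6, 0.002, -0.003, 0, 0, 0, 0, 0.5, 0.002, -0.003, 0, 0, 0, 0, 0.45, 0.002, -0.003, 0, 0, 0, 0, 0.41, 0.002, -0.003, 0, 0, 0, 0, 0.38, 0.002, -0.003, 0, 0, 0, 0, 0.35, 0.002, -0.003, 0, 0, 0, 0, 0.32, 0.002, -0.003, 0, 0, 0, 0, 0.3], force=30)

```text
t: 3.6
eef_pos: [0.5975, -0.0885, 0.1236]
tool_rot: [-0.0, 1.0, 0.0, 0.0]
contact_force: [-0.2, 1.4, 4.5]
gripper_width: 0.366
grasp_force: 28.7
```

Request:
arm_command(commands=[0, 0, 0, 0, 0, 0, 0.2, 0, 0, 0, 0, 0, 0, 0.1, 0, 0, 0, 0, 0, 0, 0, 0, 0, 0, 0, 0, 0, 0], force=30)

```text
t: 4.0
eef_pos: [0.5975, -0.0887, 0.1236]
tool_rot: [-0.0, 1.0, 0.0, 0.0]
contact_force: [0.1, 2.1, 5.0]
gripper_width: 0.364
grasp_force: 28.6
```

Request:
arm_command(commands=[0, 0, -0.005, 0, 0, 0, 0, 0, 0, -0.015, 0, 0, 0, 0, 0, 0, -0.035, 0, 0, 0, 0, 0, 0, -0.06, 0, 0, 0, 0, 0, 0, -0.085, 0, 0, 0, 0, 0, 0, -0.105, 0, 0, 0, 0, 0, 0, -0.115, 0, 0, 0, 0, 0, 0, -0.12, 0, 0, 0, 0], force=40)

```text
t: 4.8
eef_pos: [0.5971, -0.0891, 0.244]
tool_rot: [0.0, 1.0, 0.0, 0.0]
contact_force: [0.0, 0.6, -4.6]
gripper_width: 0.36
grasp_force: 38.7
```

Request:
arm_command(commands=[-0.004, -0.01, 0, 0, 0, 0, 0, -0.012, -0.03, 0, 0, 0, 0, 0, -0.024, -0.055, 0, 0, 0, 0, 0, -0.036, -0.085, 0, 0, 0, 0, 0, -0.048, -0.115, 0, 0, 0, 0, 0, -0.06, -0.145, 0, 0, 0, 0, 0, -0.068, -0.175, 0, 0, 0, 0, 0, -0.074, -0.205, 0, 0, 0, 0, 0])

```text
t: 5.6
eef_pos: [0.5208, 0.1177, 0.2419]
tool_rot: [0.0, 1.0, 0.001, -0.001]
contact_force: [0.8, -0.2, -2.3]
gripper_width: 0.361
grasp_force: 38.7
```

Request:
arm_command(commands=[0, -0.03, 0, 0, 0, 0, 0, 0, -0.06, 0, 0, 0, 0, 0, 0, -0.085, 0, 0, 0, 0, 0, 0, -0.11, 0, 0, 0, 0, 0, 0, -0.128, 0, 0, 0, 0, 0, 0, -0.138, 0, 0, 0, 0, 0, 0, -0.138, 0, 0, 0, 0, 0, 0, -0.138, 0, 0, 0, 0, 0])

```text
t: 6.4
eef_pos: [0.5226, 0.2531, 0.2426]
tool_rot: [0.001, 1.0, 0.0, -0.001]
contact_force: [-0.5, -0.6, -4.0]
gripper_width: 0.359
grasp_force: 38.8
```

Run:
```python
from station import *; from h import *; import cv2
o=get_obs();print(o["eef_pos"],o["contact_force"],o["tool_rot"],o["grasp_force"])
s=read_camera("scene")
cv2.imwrite("pics/s3.png",s["img"][:,:,::-1])
```

```text
[0.52263157 0.25307617 0.24257759] [-0.53060089 -0.55772963 -4.02669207] [ 7.19639085e-04  9.99999584e-01  7.76372753e-05 -5.55395331e-04] 38.81718523800373
```

View pics/s3.png

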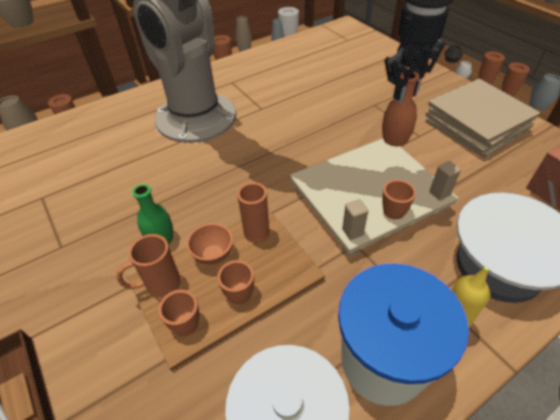

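The vase hangs upright (400,115) above the shelf's left end; the beaker is untouched at (255,210). Lowering.

Request:
arm_command(commands=[0, 0, 0.01, 0, 0, 0, 0, 0, 0, 0.027, 0, 0, 0, 0, 0, 0, 0.045, 0, 0, 0, 0, 0, 0, 0.06, 0, 0, 0, 0, 0, 0, 0.072, 0, 0, 0, 0, 0, 0, 0.08, 0, 0, 0, 0, 0, 0, 0.086, 0, 0, 0, 0, 0, 0, 0.088, 0, 0, 0, 0])

```text
t: 7.25
eef_pos: [0.5229, 0.2541, 0.1549]
tool_rot: [0.0, 1.0, 0.0, -0.0]
contact_force: [0.0, 0.5, -3.4]
gripper_width: 0.358
grasp_force: 38.8
```

Request:
arm_command(commands=[0, 0, 0.0015, 0, 0, 0, 0, 0, 0, 0.003, 0, 0, 0, 0, 0, 0, 0.004, 0, 0, 0, 0, 0, 0, 0.005, 0, 0, 0, 0, 0, 0, 0.005, 0, 0, 0, 0])

```text
t: 7.75
eef_pos: [0.523, 0.2542, 0.1503]
tool_rot: [0.0, 1.0, 0.0, 0.0]
contact_force: [0.1, -0.7, -3.2]
gripper_width: 0.359
grasp_force: 38.8
```

Request:
arm_command(commands=[0, 0, 0.001, 0, 0, 0, 0, 0, 0, 0.0015, 0, 0, 0, 0, 0, 0, 0.002, 0, 0, 0, 0, 0, 0, 0.002, 0, 0, 0, 0])

```text
t: 8.15
eef_pos: [0.5233, 0.2544, 0.1487]
tool_rot: [-0.0, 1.0, 0.0, 0.0]
contact_force: [0.4, 0.7, -1.1]
gripper_width: 0.362
grasp_force: 38.7
```

Contact begins. A little more, then release slowly.

Request:
arm_command(commands=[0, 0, 0.001, 0, 0, 0, 0, 0, 0, 0.001, 0, 0, 0, 0.2, 0, 0, 0.001, 0, 0, 0, 0.36, 0, 0, 0.001, 0, 0, 0, 0.39, 0, 0, 0.001, 0, 0, 0, 0.43, 0, 0, 0.001, 0, 0, 0, 0.5, 0, 0, 0.001, 0, 0, 0, 0.6, 0, 0, 0.001, 0, 0, 0, 0.7], force=20)

```text
t: 8.95
eef_pos: [0.5229, 0.2541, 0.1472]
tool_rot: [0.0, 1.0, 0.0, -0.0]
contact_force: [0.0, -0.7, 0.3]
gripper_width: 0.703
grasp_force: 0.0
```

Request:
arm_command(commands=[0, 0, 0, 0, 0, 0, 0.8, 0, 0, 0, 0, 0, 0, 0.8, 0, 0, -0.01, 0, 0, 0, 0.8, 0, 0, -0.025, 0, 0, 0, 0.8, 0, 0, -0.045, 0, 0, 0, 0.8, 0, 0, -0.065, 0, 0, 0, 0.8, 0, 0, -0.085, 0, 0, 0, 0.9, 0, 0, -0.1, 0, 0, 0, 1])

```text
t: 9.75
eef_pos: [0.5235, 0.2546, 0.2502]
tool_rot: [-0.001, 1.0, 0.0, 0.001]
contact_force: [0.2, 0.1, 0.2]
gripper_width: 0.999
grasp_force: 0.0
```

Request:
arm_command(commands=[-0.005, 0.045, 0, 0, 0, 0, 1, -0.01, 0.09, 0, 0, 0, 0, 1, -0.015, 0.135, 0, 0, 0, 0, 1, -0.02, 0.18, 0, 0, 0, 0, 1, -0.025, 0.225, 0, 0, 0, 0, 1, -0.03, 0.27, 0, 0, 0, 0, 1, -0.035, 0.315, 0, 0, 0, 0, 1, -0.035, 0.343, 0, 0, 0, 0, 1])

```text
t: 10.55
eef_pos: [0.4872, -0.0926, 0.2483]
tool_rot: [0.001, 1.0, -0.002, 0.0]
contact_force: [0.5, -0.2, -0.2]
gripper_width: 1.0
grasp_force: 0.0
```

Request:
arm_command(commands=[0, 0, 0.02, 0, 0, 0, 1, 0, 0, 0.04, 0, 0, 0, 1, 0, 0, 0.06, 0, 0, 0, 1, 0, 0, 0.075, 0, 0, 0, 1, 0, 0, 0.085, 0, 0, 0, 1, 0, 0, 0.085, 0, 0, 0, 1])

```text
t: 11.15
eef_pos: [0.4876, -0.0887, 0.1617]
tool_rot: [-0.0, 1.0, 0.0, -0.001]
contact_force: [-0.4, 0.0, -0.5]
gripper_width: 1.004
grasp_force: 0.0
```

Run:
```python
from station import *; from h import *; import cv2
o=get_obs();print(o["eef_pos"],o["contact_force"])
s=read_camera("scene")
a=cv2.resize(s["img"][60:310,170:470],None,fx=2.4,fy=2.4)
cv2.imwrite("pics/s4.png",a[:,:,::-1])
```

```text
[ 0.48756445 -0.08874878  0.16170569] [-0.35678468  0.01497322 -0.45790584]
```

View pics/s4.png

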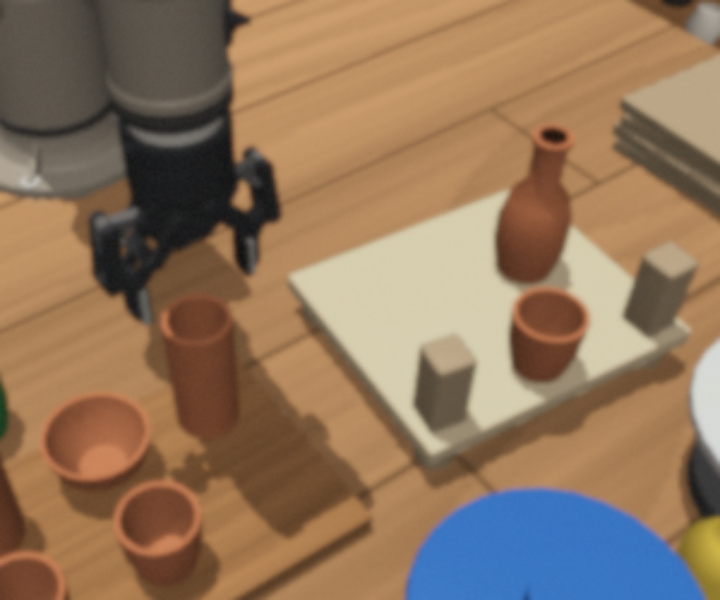

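The vase stands upright on the shelf (crop 535,205), well inside its edges; the gripper is centred above the beaker (crop rim 197,320). Descending and closing.

Request:
arm_command(commands=[0, 0, 0.01, 0, 0, 0, 1, 0, 0, 0.02, 0, 0, 0, 1, 0, 0, 0.03, 0, 0, 0, 1, 0, 0, 0.04, 0, 0, 0, 1, 0, 0, 0.05, 0, 0, 0, 1, 0, 0, 0.058, 0, 0, 0, 1, 0, 0, 0.062, 0, 0, 0, 1, 0, 0, 0.062, 0, 0, 0, 1])

```text
t: 12.0
eef_pos: [0.4878, -0.0888, 0.0996]
tool_rot: [-0.0, 1.0, 0.0, -0.001]
contact_force: [0.5, -0.2, -0.8]
gripper_width: 1.003
grasp_force: 0.0
```

Request:
arm_command(commands=[0, 0, 0, 0, 0, 0, 0.85, 0, 0, 0, 0, 0, 0, 0.78, 0, 0, 0, 0, 0, 0, 0.74, 0, 0, 0, 0, 0, 0, 0.71, 0, 0, 0, 0, 0, 0, 0.68, 0, 0, 0, 0, 0, 0, 0.65, 0, 0, 0, 0, 0, 0, 0.6, 0, 0, 0, 0, 0, 0, 0.5], force=30)

```text
t: 12.8
eef_pos: [0.4884, -0.0888, 0.1007]
tool_rot: [-0.0, 1.0, 0.0, 0.0]
contact_force: [-1.4, 1.5, 5.8]
gripper_width: 0.656
grasp_force: 31.7
```

Request:
arm_command(commands=[0, 0, 0, 0, 0, 0, 0.3, 0, 0, 0, 0, 0, 0, 0.1, 0, 0, 0, 0, 0, 0, 0], force=40)

```text
t: 13.1
eef_pos: [0.4884, -0.0888, 0.1007]
tool_rot: [-0.0, 1.0, 0.0, 0.0]
contact_force: [-1.0, 0.4, 6.5]
gripper_width: 0.658
grasp_force: 40.9
```

Request:
arm_command(commands=[0, 0, -0.005, 0, 0, 0, 0, 0, 0, -0.015, 0, 0, 0, 0, 0, 0, -0.035, 0, 0, 0, 0, 0, 0, -0.055, 0, 0, 0, 0, 0, 0, -0.075, 0, 0, 0, 0, 0, 0, -0.09, 0, 0, 0, 0, 0, 0, -0.1, 0, 0, 0, 0, 0, 0, -0.1, 0, 0, 0, 0])

```text
t: 13.9
eef_pos: [0.4889, -0.089, 0.2017]
tool_rot: [0.0, 1.0, 0.0, 0.001]
contact_force: [-0.7, -0.3, -2.6]
gripper_width: 0.652
grasp_force: 43.1
```

Request:
arm_command(commands=[0.002, -0.01, 0, 0, 0, 0, 0, 0.005, -0.03, 0, 0, 0, 0, 0, 0.008, -0.06, 0, 0, 0, 0, 0, 0.011, -0.09, 0, 0, 0, 0, 0, 0.014, -0.12, 0, 0, 0, 0, 0, 0.017, -0.15, 0, 0, 0, 0, 0, 0.02, -0.178, 0, 0, 0, 0, 0, 0.022, -0.2, 0, 0, 0, 0, 0])

```text
t: 14.7
eef_pos: [0.5092, 0.114, 0.1992]
tool_rot: [-0.0, 1.0, 0.001, -0.001]
contact_force: [-0.7, 0.2, -1.4]
gripper_width: 0.656
grasp_force: 43.0
```

Request:
arm_command(commands=[0, -0.012, 0, 0, 0, 0, 0, 0, -0.019, 0, 0, 0, 0, 0, 0, -0.019, 0.01, 0, 0, 0, 0, 0, -0.019, 0.025, 0, 0, 0, 0, 0, -0.019, 0.04, 0, 0, 0, 0, 0, -0.019, 0.052, 0, 0, 0, 0, 0, -0.019, 0.06, 0, 0, 0, 0, 0, -0.019, 0.062, 0, 0, 0, 0])

```text
t: 15.5
eef_pos: [0.5095, 0.1293, 0.1371]
tool_rot: [0.0, 1.0, -0.0, -0.001]
contact_force: [-0.5, -0.4, -3.5]
gripper_width: 0.656
grasp_force: 43.0
```

Request:
arm_command(commands=[0, 0, 0.003, 0, 0, 0, 0, 0, 0, 0.006, 0, 0, 0, 0, 0, 0, 0.008, 0, 0, 0, 0, 0, 0, 0.0095, 0, 0, 0, 0, 0, 0, 0.0105, 0, 0, 0, 0, 0, 0, 0.0105, 0, 0, 0, 0])

```text
t: 16.1
eef_pos: [0.51, 0.1302, 0.1278]
tool_rot: [0.0, 1.0, 0.0, -0.0]
contact_force: [-0.3, -0.1, -2.5]
gripper_width: 0.659
grasp_force: 43.0
```

Request:
arm_command(commands=[0, 0, 0.001, 0, 0, 0, 0, 0, 0, 0.0015, 0, 0, 0, 0, 0, 0, 0.0015, 0, 0, 0, 0])

```text
t: 16.4
eef_pos: [0.51, 0.1302, 0.1263]
tool_rot: [0.0, 1.0, 0.0, -0.0]
contact_force: [-0.2, -0.7, -2.2]
gripper_width: 0.657
grasp_force: 43.0
```

Request:
arm_command(commands=[0, 0, 0.001, 0, 0, 0, 0, 0, 0, 0.0015, 0, 0, 0, 0, 0, 0, 0.0015, 0, 0, 0, 0])

```text
t: 16.7
eef_pos: [0.5104, 0.1303, 0.1257]
tool_rot: [-0.0, 1.0, 0.0, 0.0]
contact_force: [-2.0, -1.4, 5.6]
gripper_width: 0.654
grasp_force: 43.6
```

In contact; release. Vase's belly lies 125 mm away, so I open fully only as I rise.

Request:
arm_command(commands=[0, 0, 0, 0, 0, 0, 0.4, 0, 0, 0, 0, 0, 0, 0.64, 0, 0, 0, 0, 0, 0, 0.67, 0, 0, 0, 0, 0, 0, 0.7, 0, 0, 0, 0, 0, 0, 0.75, 0, 0, 0, 0, 0, 0, 0.82, 0, 0, 0, 0, 0, 0, 0.9, 0, 0, 0, 0, 0, 0, 0.95], force=20)

```text
t: 17.5
eef_pos: [0.51, 0.1301, 0.1247]
tool_rot: [0.0, 1.0, 0.0, -0.0]
contact_force: [-0.1, -0.1, 0.5]
gripper_width: 0.95
grasp_force: 0.0
```

Request:
arm_command(commands=[0, 0, 0, 0, 0, 0, 0.95, 0, 0, -0.01, 0, 0, 0, 0.95, 0, 0, -0.025, 0, 0, 0, 0.95, 0, 0, -0.045, 0, 0, 0, 0.95, 0, 0, -0.065, 0, 0, 0, 0.95, 0, 0, -0.085, 0, 0, 0, 0.95, 0, 0, -0.105, 0, 0, 0, 0.95, 0, 0, -0.12, 0, 0, 0, 0.95])

```text
t: 18.3
eef_pos: [0.5104, 0.1304, 0.247]
tool_rot: [-0.0, 1.0, 0.0, 0.001]
contact_force: [-0.2, -0.8, -0.7]
gripper_width: 0.952
grasp_force: 0.0
```

Run:
```python
from station import *; import cv2
s=read_camera("scene")
a=cv2.resize(s["img"][60:310,170:470],None,fx=2.4,fy=2.4)
cv2.imwrite("pics/s5.png",a[:,:,::-1])
```

```text
(no output)
```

View pics/s5.png

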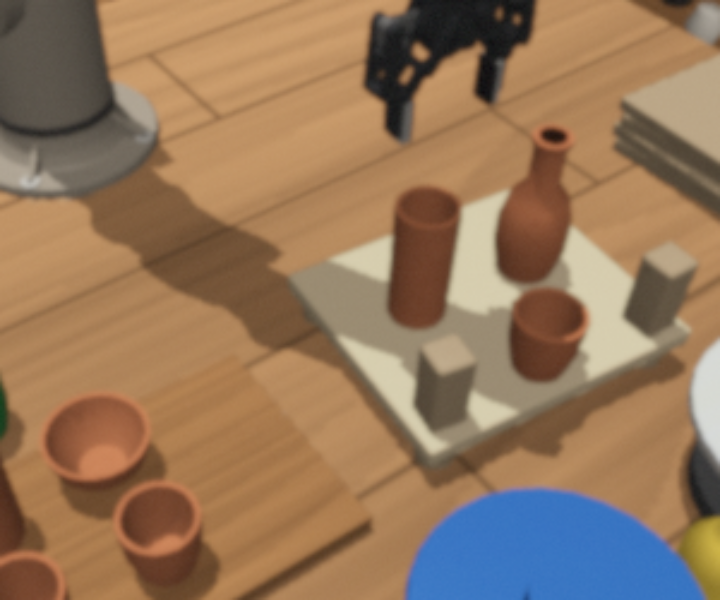

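Beaker (crop 425,255) and vase (535,205) both stand upright on the shelf with a clear gap, and the gripper is clear above.

```bash
python3 -c "
from station import *
print(hand_in())"
```

```text
the job is handed in; nothing more can be done
None
```

The beaker and vase both stand upright and released on the kiln shelf, about 125 mm apart between axes, and I handed the job in at about 18 s; no verdict was returned.

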